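# Take the adjusting key out of the drive guard and close the shutter

## Robot

A 7-joint arm with a two-finger parallel gripper is mounted at the origin on the work surface. World frame = base frame: x ahead of the robot, y to its left, z up, the work surface at z = 0. Lengths are in m, angles in degrees, forces in N, time in s.
With the tool pointing down it reaches from about 0.425 to 0.875 m from the base axis. Payload 4.7 kg.
Tool frame: the origin (TCP) lies on the centre line of the jaws, within the pads' length; the fingertips stand 8 mm ahead of it and the grasp point (between the pads) lies 11 mm behind it; z points along the fingers, x is the direction in which the jaws open and shut, and the axes are right-handed (so a half turn about z gives the same grasp; the last joint's range is limited). The gripper opens to 87 mm and grips with 3 to 60 N. Pads are 19 mm wide; open, the fingers measure 117 mm over their backs; the gripper's body (75 mm by 190 mm) begins 51 mm behind the grasp point.
Start: joints at [-73.562, 18.392, -4.016, 83.108, 1.295, 78.541, -3.26], TCP at [0.175, 0.626, 0.231] pointing down, gripper open.
Joint ranges: [-163.93, 163.93], [-17.29, 119.83], [-79.2, 71.16], [3.27, 140.29], [-89.18, 269.18], [5.43, 117.66], [-154.24, 154.24]. Speed limits (degrees/s): [147.25, 147.25, 180, 180, 180, 180, 180].

## Interface

Orientations are given as [roll, pitch, yaw] about the fixed x, y, z axes, in that order (R = Rz(yaw) Ry(pitch) Rx(roll)).
In Python, from cell import telemetry, read_camera, get_calibration, sign_off gives the robot as it stands. The module is installed in compiled form; this text tells all that it offers.
- The arm moves only by the tool carry_out, never from a script. Its arguments are lists of equal length, an entry for each row: "translation": the shift along the tool's x, y, z in cm, a list of three; "turn": the turn about the tool's z in rad; "gripper": the opening, from 0 (shut) to 1 (fully open). In form: {"translation": [[dx, dy, dz], ...], "turn": [turn, ...], "gripper": [gripper, ...]}. A call has 1 to 5 rows; each row is the pose to reach, as a shift and turn from the pose commanded when the call began, along the tool's axes at that moment; what a row does not reach only later rows make up. A row lasts 1/8 s, in which the tool goes at most 62.5 mm and 10.7 degrees, less where a joint would pass 70% of its speed; a pose out of reach is approached as far as the arm can. A call with a gripper value outside its range is refused whole. The fingers move at their own pace and stop on an object; "squeeze" is the grip in N (left out, the last holds). Time passes only in rows, so rows that repeat a pose let the fingers close. It gives the time, the measured TCP pose, the force and the opening at its end, in the units of the state.
- telemetry.get_obs(): the state, without advancing time (a new reading comes with each control period).
- read_camera(name): name is "side" or "top" or "wrist"; returns the picture (400x640x3 uint8, red, green, blue); there is no depth.
- get_calibration(name): a dict with "fx", "fy", "cx", "cy" (pixels), "k1" (the pictures are not rectified: a ray, as slopes to the right and down, at radius r is drawn at 1 + k1 r^2 times it, then the intrinsics apply), "R" (3x3) and "t" (3): a world point X has camera coordinates R X + t. Camera axes: x right, y down, z forward; pixel columns grow to the right and rows downward; lengths in m; the calibration is good to about 2 mm. A picture is of the moment at which its call begins: read the wrist's pose just before it. get_calibration takes no time and is no camera call; for the wrist camera it gives the pose at the moment of the call.
- sign_off(): hands the job in, once; it reports no verdict.
The state is a dict: "time_s": time; "qpos": joint angles; "joint_velocities": joint speeds; "effort": joint torques, N m; "tool_pos": TCP position; "tool_rot": TCP orientation; "force": force on the tool from outside, world axes, zero at the start; "wrist_torque": the same for the moment, N m; "grip_width": finger opening in m.
Only numpy, scipy, OpenCV 4.12 (cv2) and the standard library are available. Lean on these libraries where they do the work, as an engineer would, in place of code of your own. Each camera call takes 0.05 s, during which the arm holds its last target.

## Task

The steel adjusting key was left in the yellow drive guard: turn it inside the guard until its flat foot lines up with the slot, then lift it out through the slot without forcing it against the cover. Set it down gently in the blue tray, standing upright on its foot, and let go; then slide the red shutter fully across the slot. Leave the spanner, the grease jar and the oil bottle alone.

Things in the scene. Friction and masses are not known exactly. Their poses are not given: they have to be found in the camera images.
- key: Steel key, 190 mm tall, about 0.5 kg, loose, upright. Origin: centre of its foot's underside; z up. Foot: flat bar 110 mm along y, 28 along x, 14 high; round stem 18 mm thick. Flat orange grip, 130 to 190 mm up, 22 mm thick (x), 44 wide (y), parallel to the foot. Starts standing on the guard's inner floor, foot 46 to 90 degrees off the slot, either way, stem within 5 mm of the slot's centre.
- key_grip (a point): Centre of the key's orange grip, 160 mm above the underside of its foot.
- guard: Drive guard, a box fixed to the bench. Origin on the bench below the slot's centre; z up, slot length along y. Reaches from x = -70 to +115 mm and y = -85 to +85; yellow end walls, clear side walls, 5 mm thick. Inner floor 6 mm above the bench. A grey motor 72 mm high at most runs on from x = +115 to +190 mm. Its yaw differs each time, up to 34 degrees.
- cover: Yellow cover plate of the guard, 6 mm thick, same origin and axes as the guard; underside 56, top 62 mm above the bench. Its slot, centred on the origin, is 126 mm long (y) and 42 mm wide (x), open right through: the key's foot passes only when lined up within about 7 degrees and centred within about 7 mm.
- shutter (a joint): Red sliding shutter on the cover, a plate 56 mm (guard x) by 140 mm (y), top 66.5 mm above the bench. Value in m: 0 = open, beside the slot (plate centre at guard x = +70 mm), 0.070 = fully closed at the stop, centred over the slot; it moves towards the guard's -x. Stays where left; friction about 1.5 N. Starts at 0 to 0.015.
- shutter_knob (a point): Point on the axis of the black round knob that stands on the centre of the shutter, 24 mm in diameter, 38 mm high (66.5 to 104.5 mm above the bench); this point lies 92 mm above the bench.
- tray: Blue open tray, fixed to the bench, outside 100 mm (x) by 180 mm (y) by 28 mm high, walls 5 mm, inside 90 by 170 mm. Origin under its centre on the bench; its length is along y.
- tray_in (a point): Centre of the tray's inner floor, where the underside of the key's foot is to stand; same axes as the tray.
- spanner: Steel open-ended spanner 180 mm long lying on the bench, a bystander.
- grease: Grease jar with a red cap, 70 mm in diameter, 90 mm high, a bystander; origin under its centre.
- oil: Oil bottle with a yellow cap, 64 mm in diameter, 170 mm high, a bystander; origin under its centre.

How it is judged (in metres and radians):
On the way, in this order (a step that is already met when the one before it is completed fails the run):
1. the key is turned in line with the slot, its foot still under the cover (angle between the y axis of key and the y axis of guard, either way round below 0.2 rad and z of key in the frame of guard below 0.05 m), for 0.1 s.
2. the key is lifted out: its foot is above the cover (z of key in the frame of guard above 0.068 m), for 0.1 s.
3. the key stands upright on its foot in the tray, released (x of key in the frame of tray_in between -0.036 and 0.036 m and y of key in the frame of tray_in between -0.036 and 0.036 m and z of key in the frame of tray_in between -0.006 and 0.006 m and angle between key's own z axis and vertical below 0.1 rad and contact force between the fingers and key below 0.1 N and linear speed of key below 0.02 m/s), for 0.2 s.
4. the shutter is fully closed (value of joint shutter above 0.063 m), for 0.2 s.
At the end, for the whole second after the job is handed in: The key stands in the blue tray on its foot (underside within 6 mm of the tray's floor, centre within 36 mm of the tray's centre along each tray axis, tilted less than 0.1 rad), released and at rest, and the shutter is closed to at least 63 of its 70 mm (all of step 3 and value of joint shutter above 0.063 m); the robot touches nothing.
It fails at once if the key is forced against the cover with more than 25 N (contact force between key and cover above 25 N).
It fails at once if the key is dropped or rammed into the tray (more than 45 N) (contact force between key and tray above 45 N).
It fails at once if the spanner is pushed more than 40 mm (distance of spanner from where it was at the start of the episode above 0.04 m).
It fails at once if the grease jar is pushed more than 40 mm or knocked over (distance of grease from where it was at the start of the episode above 0.04 m or angle between grease's own z axis and vertical above 0.6 rad).
It fails at once if the oil bottle is pushed more than 40 mm or knocked over (distance of oil from where it was at the start of the episode above 0.04 m or angle between oil's own z axis and vertical above 0.6 rad).
It also fails if it takes over 61 s, if anything falls off the work surface, if the arm or the gripper's body presses on something with over 40 N, if the wrist force passes 120 N, or if a joint passes its speed limit or range.

## Working session

There is one attempt and no reset: what is moved stays moved. The work goes in short steps, Python scripts to look and compute and a tool call to move; the robot and the scene stay as the last step left them, time stands still between calls to the robot, and variables do not carry over. Pictures are saved under pics/ and viewed, and the job is handed in when it is done.

Besides the shell and the picture viewer there is one more tool, called after "Emit:" as name(argument=value, ...) on one line, values as JSON. carry_out: Moves the arm, as the interface text tells. Its arguments: {"type":"object","properties":{"translation":{"type":"array","items":{"type":"array","items":{"type":"number"}}},"turn":{"type":"array","items":{"type":"number"}},"gripper":{"type":"array","items":{"type":"number"}},"squeeze":{"type":"number"}},"required":["translation","turn","gripper"]}

```bash
mkdir -p pics; ls; python3 - <<'E'
from cell import telemetry, read_camera, get_calibration
import cv2
print(telemetry.get_obs())
for n in ["side","top","wrist"]:
    c=get_calibration(n); print(n,c)
    cv2.imwrite(f"pics/{n}0.png",read_camera(n)[:,:,::-1])
E
```

```text
pics
{'time_s': 0.0, 'qpos': array([-73.56388624,  18.43834349,  -4.01643332,  83.17503352,
         1.29502868,  78.5411522 ,  -3.26201854]), 'joint_velocities': array([-0.05810819, -0.00444075, -0.00695627,  0.02826354,  0.01059526,
       -0.02103602,  0.00762257]), 'effort': array([ 2.70288738e-04, -4.91292393e+01, -4.03769631e-01, -3.12522697e+01,
       -6.38350379e-02,  4.39538970e-02,  1.65471906e-04]), 'tool_pos': array([0.17499967, 0.62543583, 0.22946859]), 'tool_rot': array([1.79994452e+02, 1.09279077e-01, 7.43724765e+01]), 'force': array([-0.63869415,  0.35691799, -0.69682348]), 'wrist_torque': array([-0.0140145 ,  0.00845474,  0.02522655]), 'grip_width': 0.0871001772258516}
side {'fx': 389.7401482756112, 'fy': 389.7401482756112, 'cx': 317.7273018601305, 'cy': 198.7792082556935, 'k1': -0.06771491398417157, 'R': array([[ 0.9539382 , -0.30000037,  0.0012989 ],
       [-0.17536895, -0.56113884, -0.80893073],
       [ 0.24340838,  0.77144214, -0.58790253]]), 't': array([-0.53329347,  0.20786397,  1.33682206])}
top {'fx': 405.15926177248343, 'fy': 405.15926177248343, 'cx': 317.08475069687216, 'cy': 186.8237941405204, 'k1': 0.00402066497747941, 'R': array([[-0.0180252 , -0.99978915,  0.00983626],
       [-0.99305216,  0.01675781, -0.11647569],
       [ 0.11628629, -0.01186742, -0.99314483]]), 't': array([0.00409155, 0.60446115, 1.18929115])}
wrist {'fx': 358.48851997348044, 'fy': 358.48851997348044, 'cx': 318.2854973024703, 'cy': 203.60615996724593, 'k1': -0.0718128708970242, 'R': array([[ 0.27014345,  0.96281879, -0.00157994],
       [ 0.92312265, -0.25853865,  0.28460912],
       [ 0.27361853, -0.07834377, -0.95864235]]), 't': array([-0.64962863, -0.03412104,  0.39177449])}
```

View pics/top0.png

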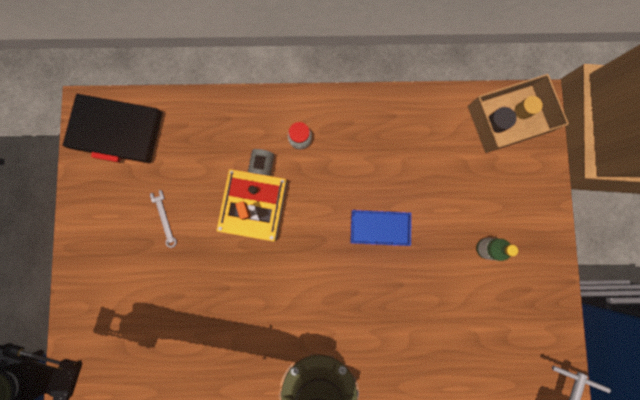

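View pics/side0.png

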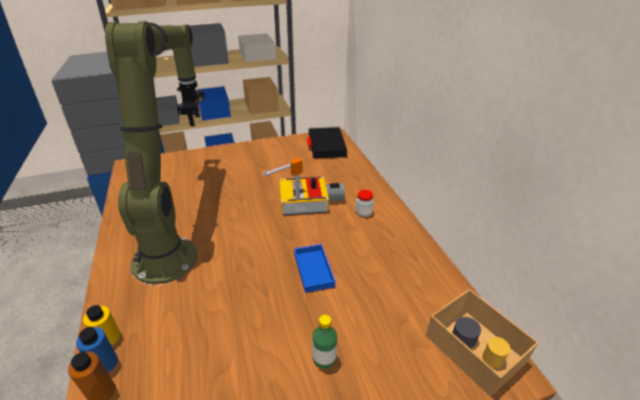

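View pics/wrist0.png

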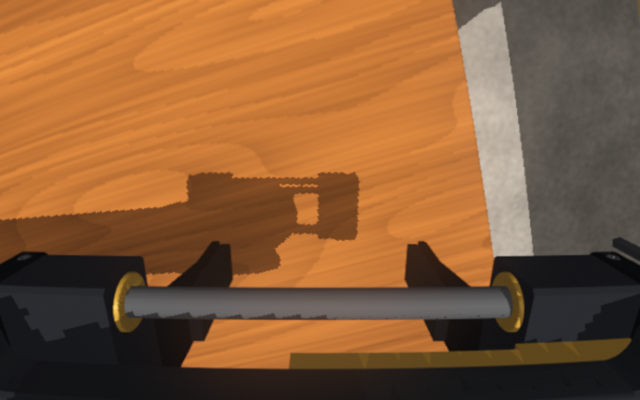

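The top view shows the guard around (253,205) with its motor at (261,160), the tray at (381,228), the grease jar at (299,135), the oil bottle at (498,249) and the spanner at (163,218). The wrist view shows only bench. I'll enlarge the guard and tray to get usable pixels.

```bash
cat > h.py <<'E'
import numpy as np, cv2
from cell import telemetry, read_camera, get_calibration
def K(c): return np.array([[c['fx'],0,c['cx']],[0,c['fy'],c['cy']],[0,0,1]]), np.array([c['k1'],0,0,0,0.])
def proj(c,P):
    k,d=K(c); r,_=cv2.Rodrigues(np.array(c['R']))
    return cv2.projectPoints(np.array(P,float).reshape(-1,1,3),r,np.array(c['t']),k,d)[0].reshape(-1,2)
def back(c,px,z):
    k,d=K(c); n=cv2.undistortPoints(np.array(px,float).reshape(-1,1,2),k,d).reshape(-1,2)
    R=np.array(c['R']); o=-R.T@np.array(c['t'])
    v=np.c_[n,np.ones(len(n))]@R
    s=(z-o[2])/v[:,2]
    return o+v*s[:,None]
def crop(name,src,x0,y0,x1,y1,f):
    im=cv2.imread(src)[y0:y1,x0:x1]
    cv2.imwrite(name,cv2.resize(im,None,fx=f,fy=f,interpolation=cv2.INTER_CUBIC))
E
python3 - <<'E'
from h import *
crop('pics/topg.png','pics/top0.png',210,140,310,250,5)
crop('pics/topt.png','pics/top0.png',340,200,420,255,8)
crop('pics/sideg.png','pics/side0.png',260,150,380,225,6)
E
```

```text
(no output)
```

View pics/topg.png

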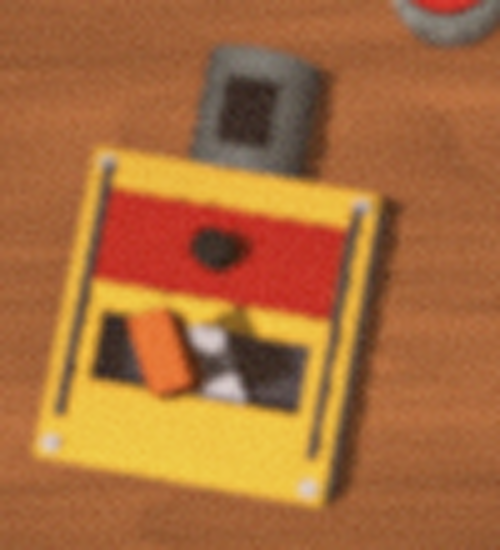

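View pics/topt.png

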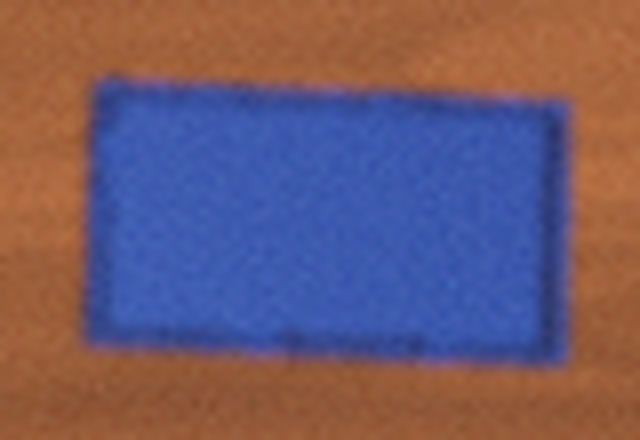

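View pics/sideg.png

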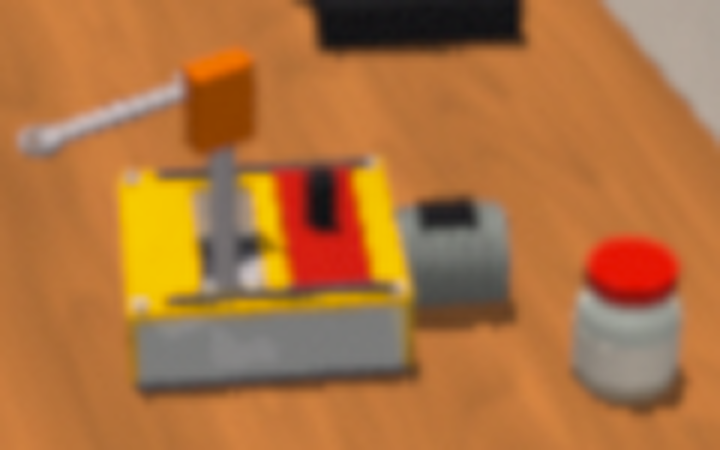

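```bash
cat > m.py <<'E'
from h import *
from scipy.optimize import least_squares
c=get_calibration('top')
def up(p,f,o): return (np.array(p,float)+.5)/f-.5+np.array(o)
def fit(c,px,loc,x0):
    def f(q):
        R=np.array([[np.cos(q[2]),-np.sin(q[2])],[np.sin(q[2]),np.cos(q[2])]])
        P=np.c_[np.array(loc)[:,:2]@R.T+q[:2],np.array(loc)[:,2]]
        return (proj(c,P)-px).ravel()
    s=least_squares(f,x0); return s.x,np.sqrt(np.mean(s.fun**2))
if __name__=='__main__':
    g=up([(100,148),(383,195),(328,505),(37,457),(105,313),(310,350),(298,412),(93,378)],5,(210,140))
    L=[(.115,.085),(.115,-.085),(-.07,-.085),(-.07,.085),(.021,.063),(.021,-.063),(-.021,-.063),(-.021,.063)]
    L=[(a,b,.062) for a,b in L]
    q,e=fit(c,g,L,[.6,.2,0]); print('guard',q,np.degrees(q[2]),e)
    t=up([(97,82),(570,102),(563,365),(88,342)],8,(340,200))
    L=[(.05,.09,.028),(.05,-.09,.028),(-.05,-.09,.028),(-.05,.09,.028)]
    qt,e=fit(c,t,L,[.55,-.1,0]); print('tray',qt,np.degrees(qt[2]),e)
    k=up([(128,318),(162,308),(193,385),(160,397)],5,(210,140))
    P=back(c,k,.196); print(P, P.mean(0)); 
    d=(P[0]+P[1]-P[2]-P[3])/2;print('len',np.linalg.norm(d),'dir',np.degrees(np.arctan2(d[1],d[0])))
    d=(P[0]-P[1]+P[3]-P[2])/2;print('wid',np.linalg.norm(d),'dir',np.degrees(np.arctan2(d[1],d[0])))
    print('jar',back(c,[(299,131)],.09),'oil',back(c,[(513,250)],.17),'spanner',back(c,[(157,194),(171,243)],.005))
    kn=up([(217,248)],5,(210,140)); print('knobtop', back(c,kn,.1045))
    s=get_calibration('side')
    kt=up([(185,68),(250,50)],6,(260,150)); print('side grip top edge', back(s,kt,.196))
    for z in (.062,): print('side slot',back(s,up([(205,285),(270,285)],6,(260,150)),z))
E
python3 m.py
```

```text
guard [ 0.52985661  0.19098599 -0.18661465] -10.692231999992313 0.5821374010941914
tray [ 0.47936862 -0.19594643 -0.06383697] -3.657589030856941 0.3040183319782023
[[0.54627661 0.20953728 0.196     ]
 [0.55119639 0.19188023 0.196     ]
 [0.51082498 0.17567587 0.196     ]
 [0.50491246 0.19274876 0.196     ]] [0.52830261 0.19246054 0.196     ]
len 0.04407162732769203 dir 21.981659144604027
wid 0.018190020010158153 dir 107.32275360943034
jar [[0.76372445 0.04425178 0.09      ]] oil [[ 0.41142194 -0.52079043  0.17      ]] spanner [[0.59406934 0.48618672 0.005     ]
 [0.44379189 0.4397161  0.005     ]]
knobtop [[0.59261073 0.17672134 0.1045    ]]
side grip top edge [[0.50812442 0.18724253 0.196     ]
 [0.55378566 0.19686436 0.196     ]]
side slot [[0.50309097 0.13567413 0.062     ]
 [0.54363263 0.12300251 0.062     ]]
```

The fit has the guard at (0.530, 0.191) with yaw −10.7° and the tray at (0.479, −0.196) with yaw −3.7°. The key's y axis points about 20° in world, so it needs roughly +58° to line up. The fit residuals are small, and the grip length measures 44 mm as given. Next I'll move above the key with tool yaw near −70° for a wrist view.

Emit:
carry_out(translation=[[-3, 4, -2], [-7, 10, -4], [-11, 16, -6], [-15, 21, -7], [-18, 26, -7]], turn=[0.16, 0.34, 0.52, 0.7, 0.88], gripper=[1, 1, 1, 1, 1])

```text
time_s: 0.78
tool_pos: [0.3634, 0.3977, 0.3002]
tool_rot: [-179.9, -0.1, 23.6]
force: [1.0, 0.4, 0.8]
grip_width: 0.0871
```

Emit:
carry_out(translation=[[1.5, 6, 0], [3, 12, 0], [4.5, 18, 0], [6, 23, 0], [6.1, 23.6, 0]], turn=[0.17, 0.34, 0.51, 0.68, 0.84], gripper=[1, 1, 1, 1, 1])

```text
time_s: 1.4
tool_pos: [0.5164, 0.2031, 0.2992]
tool_rot: [179.9, -0.1, -25.0]
force: [0.2, 0.3, -0.5]
grip_width: 0.087
```

Emit:
carry_out(translation=[[0, 0, 0], [0, 0, 0], [0, 0, 0], [0, 0, 0], [0, 0, 0]], turn=[0.17, 0.34, 0.51, 0.68, 0.8], gripper=[1, 1, 1, 1, 1])

```text
time_s: 2.02
tool_pos: [0.5137, 0.2082, 0.299]
tool_rot: [180.0, -0.0, -70.3]
force: [0.1, 0.3, -0.8]
grip_width: 0.0869
```

```bash
cat > snap.py <<'E'
import sys,json
from h import *
# usage: snap.py tag name...
tag=sys.argv[1]
for n in sys.argv[2:]:
    o=telemetry.get_obs(); c=get_calibration(n)
    im=read_camera(n); cv2.imwrite(f'pics/{n}{tag}.png',im[:,:,::-1])
    json.dump({k:np.array(v).tolist() for k,v in c.items()},open(f'pics/{n}{tag}.json','w'))
    print(n,o['time_s'],o['tool_pos'],o['tool_rot'],o['force'],o['grip_width'],o['qpos'].round(1))
E
python3 snap.py 1 wrist top
```

```text
wrist 2.025 [0.51373129 0.20819225 0.29896473] [ 1.79969858e+02 -2.65738665e-04 -7.02617589e+01] [ 0.05054954  0.26879441 -0.76254969] 0.08693207873690714 [-48.8   5.1  25.9  91.7  -2.3  83.7 -93. ]
top 2.075 [0.51376215 0.20815171 0.29894267] [ 1.79968268e+02 -5.05014621e-03 -7.04458935e+01] [ 0.10858901 -0.56606008 -0.66963272] 0.08686454908942416 [-48.8   5.1  26.   91.7  -2.3  83.7 -93.2]
```

View pics/wrist1.png

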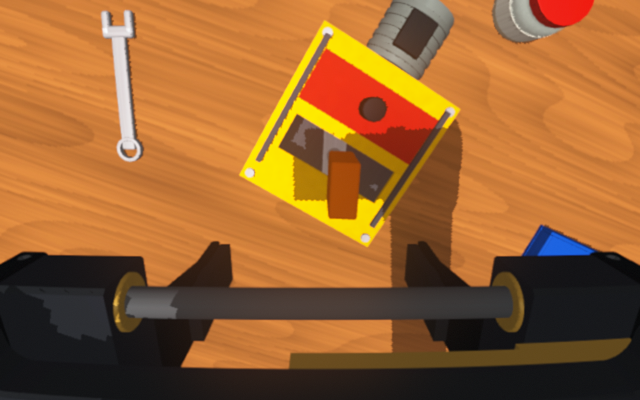

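The wrist view shows the guard with cover corners near (327,21), (460,110), (367,246) and (240,175). The orange grip is at (343,185) and its long side runs vertically, so the tool yaw is close to right. I'll enlarge this region.

```bash
python3 - <<'E'
from h import *
crop('pics/w1c.png','pics/wrist1.png',230,10,470,255,3)
crop('pics/w1d.png','pics/wrist1.png',270,100,400,240,5)
E
```

```text
(no output)
```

View pics/w1c.png

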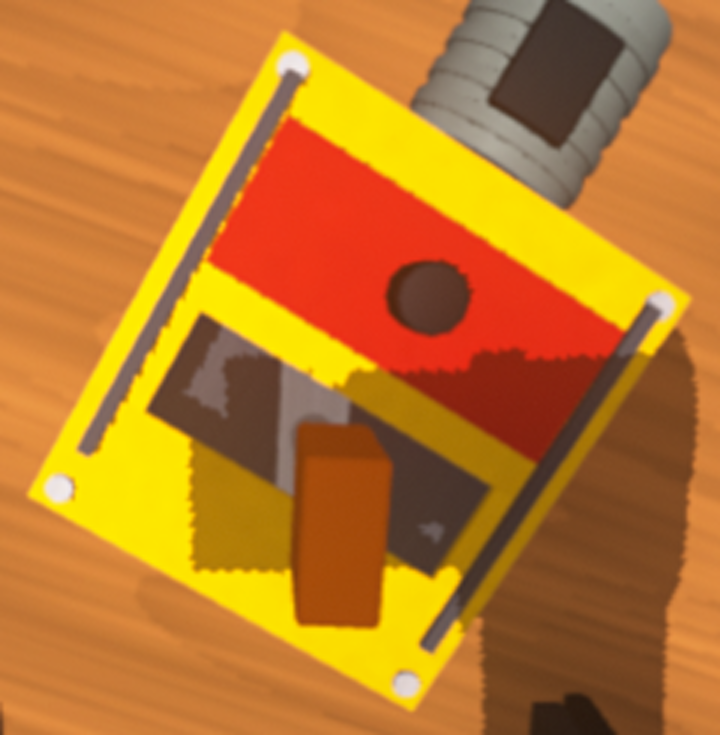

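View pics/w1d.png

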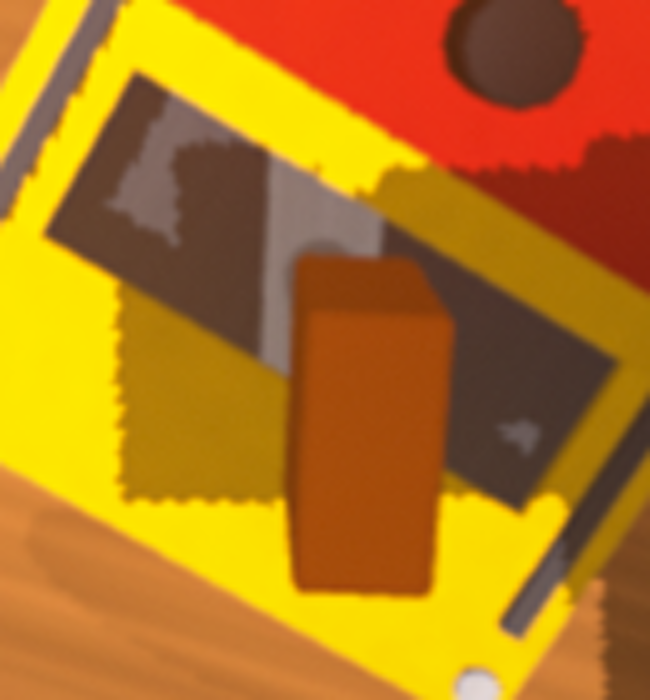

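```bash
python3 - <<'E'
from m import *
import json
c=json.load(open('pics/wrist1.json'))
g=np.r_[up([(284,30),(692,298),(413,711),(28,494)],3,(230,10)),up([(136,72),(620,363),(521,511),(43,236)],5,(270,100))]
L=[(.115,.085),(.115,-.085),(-.07,-.085),(-.07,.085),(.021,.063),(.021,-.063),(-.021,-.063),(-.021,.063)]
L=[(a,b,.062) for a,b in L]
q,e=fit(c,g,L,[.53,.19,-.18]); print('guard',q,np.degrees(q[2]),e)
k=up([(305,312),(455,320),(431,598),(295,592)],5,(270,100))
K4=[(-.011,.022,.196),(.011,.022,.196),(.011,-.022,.196),(-.011,-.022,.196)]
# corner order TL,TR,BR,BL; image up = +y key
for order in (K4,):
    qk,ek=fit(c,k,order,[.528,.192,np.radians(-70)]); print('key',qk,np.degrees(qk[2]),ek)
qk2,ek=fit(get_calibration('top'),up([(128,318),(162,308),(193,385),(160,397)],5,(210,140)),[(-.011,.022,.196),(.011,.022,.196),(.011,-.022,.196),(-.011,-.022,.196)],[.528,.192,np.radians(-70)]); print('key top',qk2,np.degrees(qk2[2]),ek)
f=back(c,up([(268,160),(260,355)],5,(270,100)),.02); print('foot L edge',f, np.degrees(np.arctan2(*(f[0]-f[1])[1::-1])))
f=back(c,up([(383,215),(378,250)],5,(270,100)),.02); print(f)
s=up([(285,118),(622,333),(536,462),(207,262)],3,(230,10))
qs,es=fit(c,s,[(.028,.07,.0665),(.028,-.07,.0665),(-.028,-.07,.0665),(-.028,.07,.0665)],[.6,.18,-.18]);print('shutter',qs,es)
R=np.array([[np.cos(q[2]),-np.sin(q[2])],[np.sin(q[2]),np.cos(q[2])]]); print('in guard',R.T@(qs[:2]-q[:2]),'key in guard',R.T@(qk[:2]-q[:2]))
E
```

```text
guard [ 0.53213245  0.19383096 -0.19199492] -11.000498760601868 0.6037217835936148
key [ 0.53063467  0.19464771 -1.26776094] -72.63735155851332 0.6797616885831228
key top [ 0.52830744  0.19245588 -1.20115048] -68.82085281704605 0.5673518983107834
foot L edge [[0.5522228  0.21644033 0.02      ]
 [0.50699009 0.20215708 0.02      ]] 17.524687567093146
[[0.54926402 0.18591355 0.02      ]
 [0.54095907 0.18404343 0.02      ]]
shutter [ 0.59471667  0.18172595 -0.18801009] 0.7266611782388053
in guard [6.37441161e-02 5.95818172e-05] key in guard [-0.00162611  0.00051594]
```

Both cameras agree: key at (0.530, 0.194) with yaw about −71°, guard at (0.531, 0.193) with yaw −11°, and the shutter about 6 mm along. I'll centre over the key first, then descend.

Emit:
carry_out(translation=[[1.0, -0.5, 2], [1.9, -1.0, 4], [1.9, -1.0, 6], [1.9, -1.0, 6], [1.9, -1.0, 6]], turn=[0.02, 0.02, 0.02, 0.02, 0.02], gripper=[1, 1, 1, 1, 1])

```text
time_s: 2.75
tool_pos: [0.5301, 0.1941, 0.24]
tool_rot: [-179.9, 0.0, -71.1]
force: [-0.1, -0.3, 0.3]
grip_width: 0.0869
```

Emit:
carry_out(translation=[[0, 0, 3], [0, 0, 6], [0, 0, 8.3], [0, 0, 8.3], [0, 0, 8.3]], turn=[0, 0, 0, 0, 0], gripper=[1, 1, 1, 1, 1])

```text
time_s: 3.38
tool_pos: [0.5308, 0.1943, 0.1579]
tool_rot: [-179.9, 0.0, -71.1]
force: [0.5, -0.3, -0.2]
grip_width: 0.087
```

Emit:
carry_out(translation=[[0, 0, 0], [0, 0, 0], [0, 0, 0], [0, 0, 0], [0, 0, 0]], turn=[0, 0, 0, 0, 0], gripper=[0.5, 0.4, 0.3, 0.2, 0.1], squeeze=25)

```text
time_s: 4.0
tool_pos: [0.5298, 0.1938, 0.1563]
tool_rot: [-180.0, 0.0, -71.2]
force: [0.4, 0.1, -0.1]
grip_width: 0.0452
```

```bash
python3 snap.py 2 wrist; python3 -c "
from h import *
crop('pics/w2c.png','pics/wrist2.png',200,0,520,260,2.4)"
```

```text
wrist 4.0 [0.52983808 0.19379247 0.15625005] [-1.79998923e+02  5.79948410e-04 -7.11598068e+01] [ 0.37089166  0.08226339 -0.09970783] 0.04522752003104379 [-46.5  11.3  26.7 102.   -5.4  68.  -89.4]
```

View pics/wrist2.png

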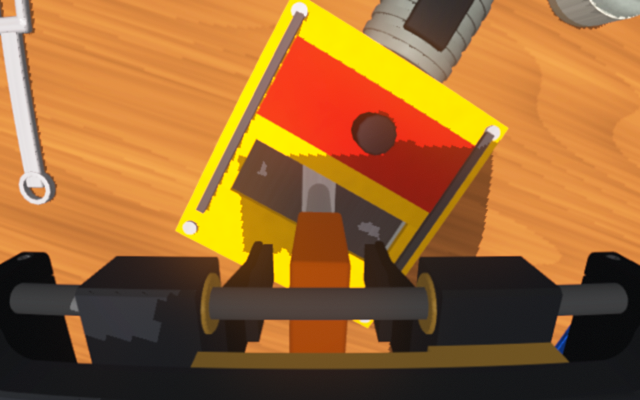

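The grip at (320,270) sits centred between the fingers, and the foot shows vertical in the slot at (320,190). I'll finish closing.

Emit:
carry_out(translation=[[0, 0, 0], [0, 0, 0], [0, 0, 0], [0, 0, 0], [0, 0, 0]], turn=[0, 0, 0, 0, 0], gripper=[0.1, 0.1, 0.1, 0.1, 0.1], squeeze=30)

```text
time_s: 4.68
tool_pos: [0.5298, 0.1938, 0.1563]
tool_rot: [180.0, 0.0, -71.2]
force: [-0.9, -1.5, 0.0]
grip_width: 0.0216
```

Emit:
carry_out(translation=[[0, 0, -0.4], [0, 0, -0.8], [0, 0, -0.8], [0, 0, -0.8], [0, 0, -0.8]], turn=[0, 0, -0.1, -0.22, -0.35], gripper=[0.1, 0.1, 0.1, 0.1, 0.1])

```text
time_s: 5.3
tool_pos: [0.5296, 0.1938, 0.164]
tool_rot: [180.0, 0.0, -50.9]
force: [0.1, 0.0, -4.6]
grip_width: 0.022
```

Emit:
carry_out(translation=[[0, 0, 0], [0, 0, 0], [0, 0, 0], [0, 0, 0], [0, 0, 0]], turn=[-0.14, -0.28, -0.42, -0.56, -0.7], gripper=[0.1, 0.1, 0.1, 0.1, 0.1])

```text
time_s: 5.92
tool_pos: [0.5296, 0.1937, 0.164]
tool_rot: [180.0, 0.0, -10.7]
force: [1.3, -0.3, -4.6]
grip_width: 0.0219
```

Emit:
carry_out(translation=[[0, 0, 0], [0, 0, 0]], turn=[0, 0], gripper=[0.1, 0.1])

```text
time_s: 6.18
tool_pos: [0.5298, 0.1937, 0.1641]
tool_rot: [180.0, 0.0, -11.1]
force: [-1.4, -0.4, -4.4]
grip_width: 0.0217
```

```bash
python3 snap.py 3 wrist top; python3 -c "
from h import *
crop('pics/t3c.png','pics/top3.png',200,130,320,250,5)"
```

```text
wrist 6.175 [0.52975132 0.19371591 0.16413937] [ 1.79990852e+02  1.13765104e-02 -1.11386015e+01] [-1.3644106  -0.37851486 -4.36683012] 0.021726375631738248 [-41.5  10.6  21.  101.3  -4.   68.9 -30.5]
top 6.225 [0.52980357 0.19375321 0.16420103] [ 1.79994789e+02  4.59696840e-03 -1.11098112e+01] [ 0.20622404 -0.59220133 -5.18989781] 0.021700895995986937 [-41.5  10.6  21.  101.3  -4.   68.9 -30.5]
```

View pics/wrist3.png

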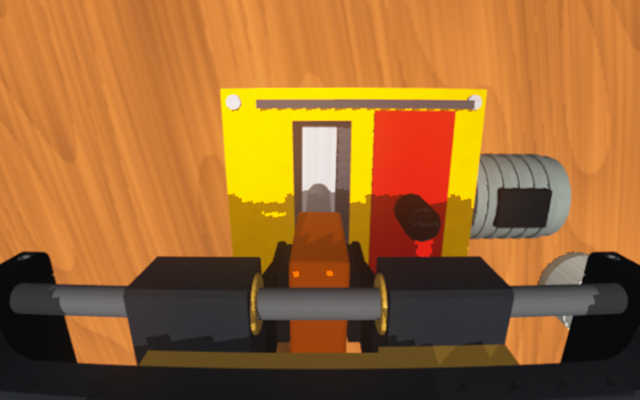

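View pics/t3c.png

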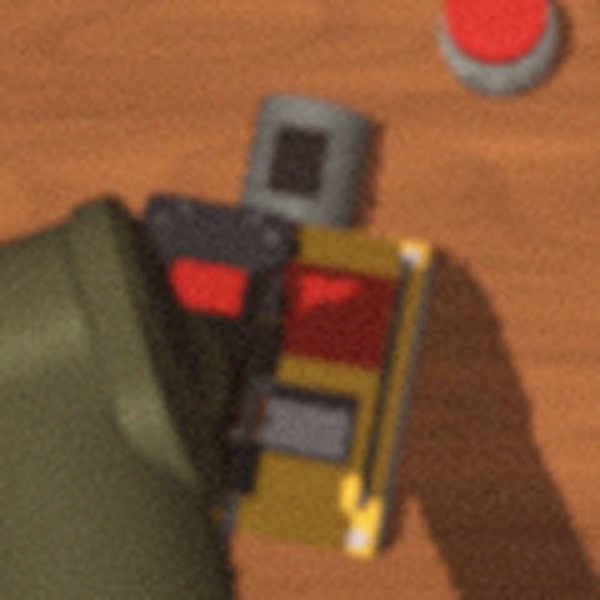

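In the wrist view the foot (302–338) lies parallel inside the slot (294–351). I'll measure the lateral and lengthwise clearances before lifting.

```bash
python3 -c "
from h import *
crop('pics/w3c.png','pics/wrist3.png',215,80,355,220,5)"
```

```text
(no output)
```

View pics/w3c.png

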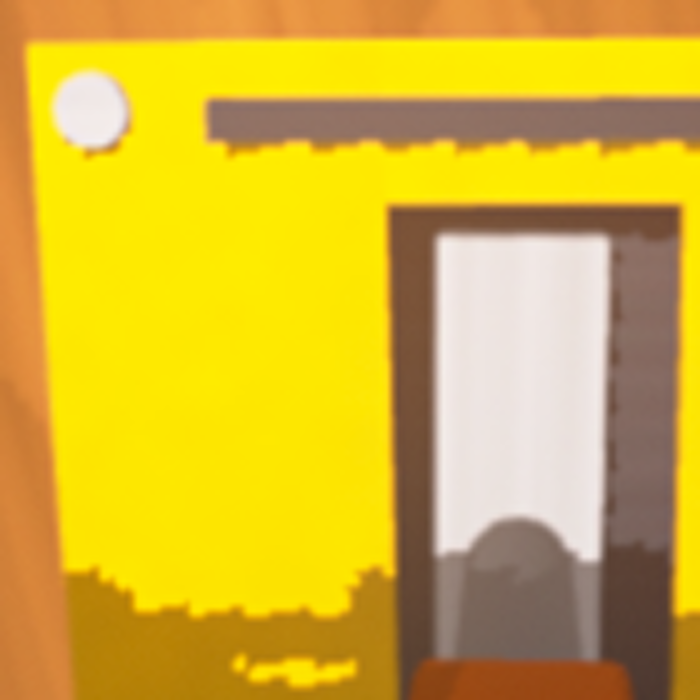

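```bash
python3 - <<'E'
from m import *
import json
c=json.load(open('pics/wrist3.json'))
u=lambda p: up(p,5,(215,80))
yw=np.radians(-11.0); R=np.array([[np.cos(yw),-np.sin(yw)],[np.sin(yw),np.cos(yw)]])
T=np.array([.52975,.19372])
def loc(p,z): return ((back(c,u(p),z)[:,:2]-T)@R*1000).round(1)
for z in (.056,.062): print('slot UL,UR,left low,right low',z,loc([(388,206),(682,206),(398,640),(674,600)],z).tolist())
print('cover corner', loc([(27,42),(72,690)],.062).tolist())
print('foot UL UR L low, R low', loc([(436,234),(610,235),(436,640),(600,640)],.028).tolist())
E
```

```text
slot UL,UR,left low,right low 0.056 [[-18.7, 62.9], [23.6, 62.8], [-18.7, -2.4], [23.6, 3.9]]
slot UL,UR,left low,right low 0.062 [[-18.3, 63.3], [23.0, 63.1], [-18.2, -0.5], [23.1, 5.6]]
cover corner [[-67.7, 86.0], [-68.0, -8.4]]
foot UL UR L low, R low [[-13.2, 56.7], [14.6, 56.5], [-14.2, -11.1], [13.6, -11.2]]
```

The slot centre is 2.4 mm toward guard +x of the key, and the lengthwise and angle errors are under 2 mm and 1°. I'll correct the 2 mm and lift straight up, keeping an eye on the force.

Emit:
carry_out(translation=[[0.2, 0.1, 0], [0.2, 0.1, -0.5], [0.2, 0.1, -1.2], [0.2, 0.1, -2.0], [0.2, 0.1, -2.4]], turn=[-0.01, -0.01, -0.01, -0.01, -0.01], gripper=[0.1, 0.1, 0.1, 0.1, 0.1])

```text
time_s: 6.9
tool_pos: [0.532, 0.1927, 0.1893]
tool_rot: [-179.9, -0.1, -10.4]
force: [0.2, 1.1, -4.3]
grip_width: 0.0218
```

```bash
python3 snap.py 4 wrist; python3 -c "
from h import *
crop('pics/w4c.png','pics/wrist4.png',215,80,375,240,4)"
```

```text
wrist 6.9 [0.53204662 0.19266222 0.18934135] [-1.79942890e+02 -6.78216919e-02 -1.04266608e+01] [ 0.24611014  1.11240649 -4.32561238] 0.02184182608709948 [-41.5   9.6  21.1  99.4  -3.6  71.6 -29.9]
```

View pics/w4c.png

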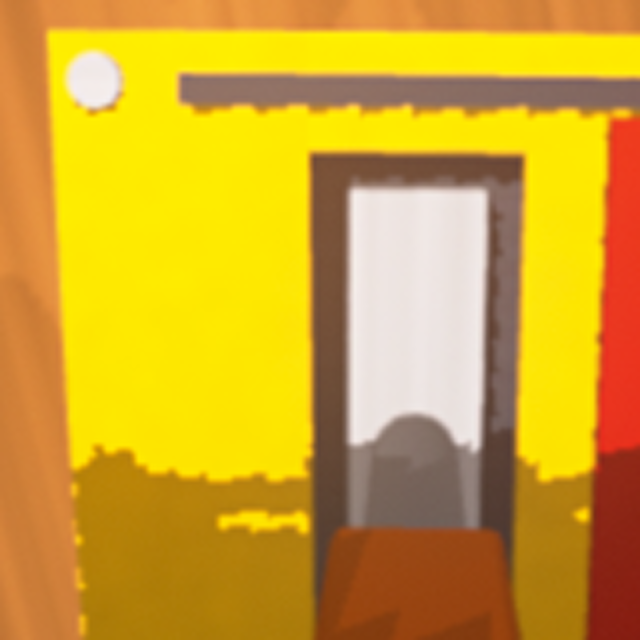

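The foot is now centred in the slot, with a 37 px gap on each side and 30 px at the end. The force equals the key's weight alone. I'll carry on lifting.

Emit:
carry_out(translation=[[0, 0, -0.8], [0, 0, -1.8], [0, 0, -2.8], [0, 0, -3.8], [0, 0, -4.8]], turn=[0, 0, 0, 0, 0], gripper=[0.1, 0.1, 0.1, 0.1, 0.1])

```text
time_s: 7.58
tool_pos: [0.5317, 0.1925, 0.2371]
tool_rot: [-180.0, -0.0, -10.4]
force: [-0.4, 0.4, -4.8]
grip_width: 0.0214
```

Emit:
carry_out(translation=[[0, 0, -1.2], [0, 0, -2.5], [0, 0, -4], [0, 0, -5], [0, 0, -5]], turn=[0, 0, 0, 0, 0], gripper=[0.1, 0.1, 0.1, 0.1, 0.1])

```text
time_s: 8.2
tool_pos: [0.5321, 0.1926, 0.2874]
tool_rot: [-179.9, -0.1, -10.4]
force: [-0.2, 0.3, -5.4]
grip_width: 0.0218
```

Emit:
carry_out(translation=[[0.1, 2, 0], [0.3, 6, 0], [0.5, 10.5, 0], [0.7, 15, 0], [0.9, 19.5, 0]], turn=[-0.01, -0.02, -0.04, -0.05, -0.06], gripper=[0.1, 0.1, 0.1, 0.1, 0.1])

```text
time_s: 8.82
tool_pos: [0.5039, -0.0041, 0.2856]
tool_rot: [180.0, 0.1, -7.0]
force: [0.6, -0.4, -6.0]
grip_width: 0.0218
```

Emit:
carry_out(translation=[[0, 4.5, 0], [-0.1, 9, 0], [-0.1, 13.5, 0], [-0.2, 17.5, 0], [-0.2, 19.6, 0]], turn=[-0.01, -0.02, -0.04, -0.05, -0.06], gripper=[0.1, 0.1, 0.1, 0.1, 0.1])

```text
time_s: 9.45
tool_pos: [0.4768, -0.1995, 0.2858]
tool_rot: [180.0, 0.1, -3.8]
force: [1.0, -0.6, -4.7]
grip_width: 0.0222
```

Emit:
carry_out(translation=[[0, 0, 0], [0, 0, 1], [0, 0, 2.5], [0, 0, 4]], turn=[0, 0, 0, 0], gripper=[0.1, 0.1, 0.1, 0.1])

```text
time_s: 9.95
tool_pos: [0.4791, -0.1942, 0.2446]
tool_rot: [-180.0, 0.1, -3.5]
force: [-0.4, -0.7, -4.9]
grip_width: 0.0221
```

```bash
python3 snap.py 5 wrist side; python3 -c "
from h import *
crop('pics/s5c.png','pics/side5.png',240,180,390,310,5)"
```

```text
wrist 9.95 [ 0.47910182 -0.19421056  0.2445674 ] [-1.79977945e+02  6.89433246e-02 -3.45435196e+00] [-0.38209031 -0.66655512 -4.941578  ] 0.02211128876581886 [-21.6   1.   41.7 101.9  -0.7  77.5  16.7]
side 10.0 [ 0.477951   -0.19402497  0.24252382] [-179.9700888     0.25966648   -3.47424589] [ 0.03362768  0.56646431 -7.28262637] 0.02172415322849298 [-21.6   1.1  41.7 102.1  -0.7  77.4  16.7]
```

View pics/wrist5.png

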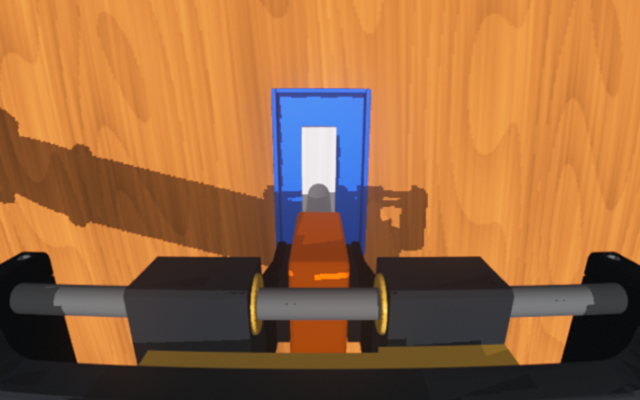

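View pics/s5c.png

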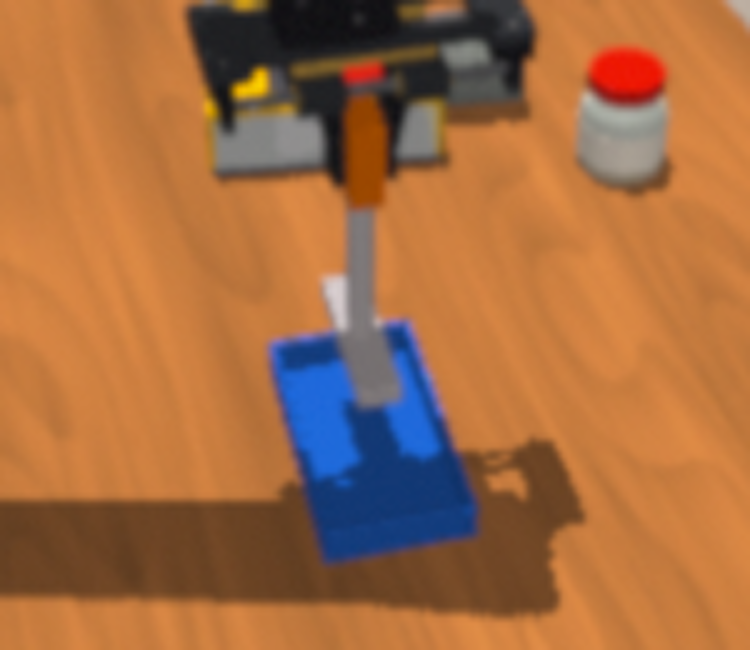

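The tray edges at 271 and 371 px and the foot at 302–336 px show the key centred over the tray. I'll lower in stages.

Emit:
carry_out(translation=[[0, 0, 2], [0, 0, 4], [0, 0, 6], [0, 0, 7], [0, 0, 7]], turn=[0, 0, 0, 0, 0], gripper=[0.1, 0.1, 0.1, 0.1, 0.1])

```text
time_s: 10.68
tool_pos: [0.4791, -0.1951, 0.1759]
tool_rot: [180.0, 0.1, -3.5]
force: [-1.1, -0.0, -4.3]
grip_width: 0.0217
```

Emit:
carry_out(translation=[[0, 0, 0.5], [0, 0, 1.0], [0, 0, 1.4], [0, 0, 1.6], [0, 0, 1.6]], turn=[0, 0, 0, 0, 0], gripper=[0.1, 0.1, 0.1, 0.1, 0.1])

```text
time_s: 11.3
tool_pos: [0.4793, -0.1952, 0.1601]
tool_rot: [-180.0, 0.0, -3.6]
force: [0.5, 0.8, -4.6]
grip_width: 0.0222
```

Emit:
carry_out(translation=[[0, 0, 0.15], [0, 0, 0.3], [0, 0, 0.3]], turn=[0, 0, 0], gripper=[0.1, 0.1, 0.1])

```text
time_s: 11.68
tool_pos: [0.4793, -0.1952, 0.1571]
tool_rot: [-180.0, 0.0, -3.6]
force: [-0.1, -0.3, -3.7]
grip_width: 0.0216
```

Emit:
carry_out(translation=[[0, 0, 0.1], [0, 0, 0.2], [0, 0, 0.2]], turn=[0, 0, 0], gripper=[0.1, 0.1, 0.1])

```text
time_s: 12.05
tool_pos: [0.4794, -0.1953, 0.1553]
tool_rot: [-180.0, -0.0, -3.5]
force: [0.5, -0.2, -4.2]
grip_width: 0.0216
```

Emit:
carry_out(translation=[[0, 0, 0.1], [0, 0, 0.15], [0, 0, 0.15]], turn=[0, 0, 0], gripper=[0.1, 0.1, 0.1])

```text
time_s: 12.42
tool_pos: [0.4796, -0.1953, 0.1552]
tool_rot: [-180.0, -0.0, -3.5]
force: [-2.9, 1.8, 6.0]
grip_width: 0.0213
```

The force changed from −4.5 to +6 N with the underside near 5 mm, so the foot is on the tray floor. I'll ease off 1 mm and release.

Emit:
carry_out(translation=[[0, 0, -0.1], [0, 0, -0.1], [0, 0, -0.1], [0, 0, -0.1], [0, 0, -0.1]], turn=[0, 0, 0, 0, 0], gripper=[0.1, 0.27, 0.32, 0.4, 0.5])

```text
time_s: 13.05
tool_pos: [0.4795, -0.1953, 0.1548]
tool_rot: [180.0, -0.0, -3.6]
force: [-0.4, -0.7, -0.1]
grip_width: 0.0381
```

Emit:
carry_out(translation=[[0, 0, 0], [0, 0, 0], [0, 0, 0], [0, 0, 0], [0, 0, 0]], turn=[0, 0, 0, 0, 0], gripper=[0.7, 1, 1, 1, 1])

```text
time_s: 13.68
tool_pos: [0.4794, -0.1952, 0.1548]
tool_rot: [-180.0, -0.0, -3.5]
force: [0.0, -0.4, -0.5]
grip_width: 0.0831
```

```bash
python3 snap.py 6 wrist side; python3 -c "
from h import *
crop('pics/s6c.png','pics/side6.png',240,180,390,310,5)"
```

```text
wrist 13.675 [ 0.47936238 -0.19523096  0.15475706] [-1.79995823e+02 -4.38014541e-03 -3.54944669e+00] [ 0.02165747 -0.39495531 -0.5269856 ] 0.08314482226752673 [-20.4   5.8  42.2 108.7  -4.2  67.   19.8]
side 13.725 [ 0.47936227 -0.1952655   0.15474893] [-1.79996759e+02 -5.76288866e-03 -3.55173384e+00] [ 0.10652401 -1.08364166  0.53440545] 0.08475977009238811 [-20.4   5.8  42.2 108.7  -4.2  67.   19.8]
```

View pics/wrist6.png

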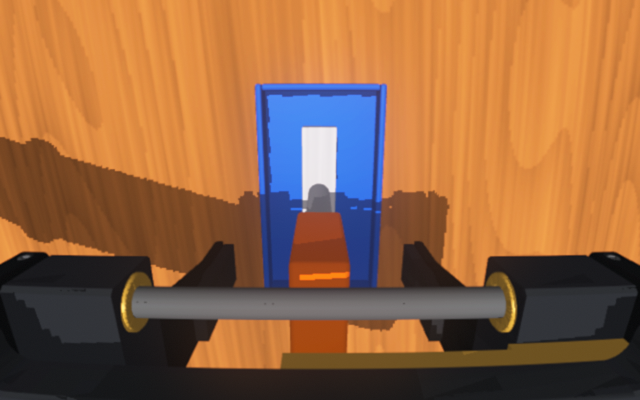

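View pics/s6c.png

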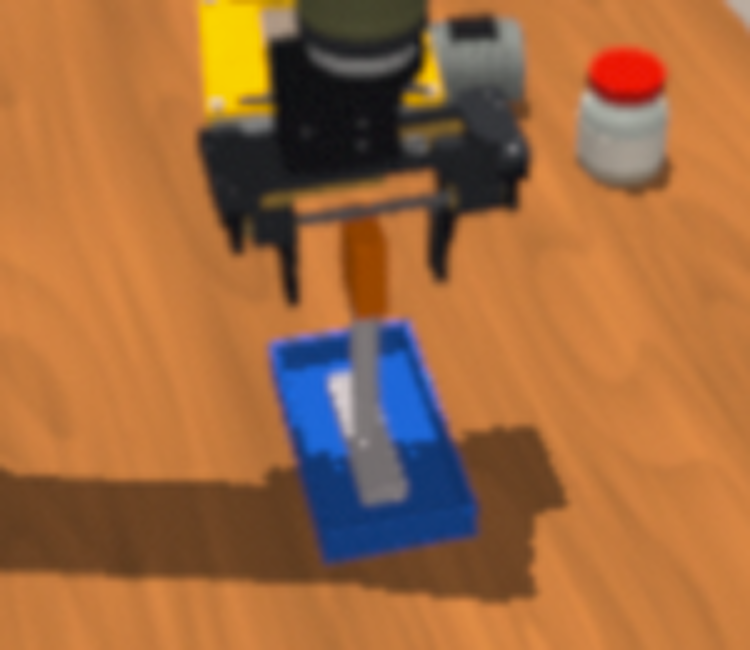

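The key stands upright in the tray and the fingers are clear of it. I'll rise straight up, then go over to the shutter knob.

Emit:
carry_out(translation=[[0, 0, -1], [0, 0, -4], [0, 0, -8], [0, 0, -12], [0, 0, -14.5]], turn=[0, 0, 0, 0, 0], gripper=[1, 1, 1, 1, 1])

```text
time_s: 14.4
tool_pos: [0.4799, -0.1957, 0.3027]
tool_rot: [-180.0, -0.2, -3.6]
force: [-0.5, 0.4, -1.0]
grip_width: 0.0872
```

Emit:
carry_out(translation=[[1, -4, 0], [2.2, -9, 0], [3.4, -14, 0], [4.6, -19, 0], [5.8, -24, 0]], turn=[0.02, 0.04, 0.06, 0.08, 0.09], gripper=[1, 1, 1, 0.8, 0.6])

```text
time_s: 15.02
tool_pos: [0.5526, 0.0422, 0.3008]
tool_rot: [-180.0, -0.1, -8.7]
force: [0.3, -0.9, 0.5]
grip_width: 0.0745
```

```bash
cat > to.py <<'E'
import sys
from h import *
x,y,z,yaw=map(float,sys.argv[1:5])
o=telemetry.get_obs(); p=o['tool_pos']; w=np.radians(o['tool_rot'][2])
d=np.array([x,y,z])-p
print(p,o['tool_rot'],'shift cm',round(100*(d[0]*np.cos(w)+d[1]*np.sin(w)),2),round(100*(d[0]*np.sin(w)-d[1]*np.cos(w)),2),round(-100*d[2],2),'turn',round(-np.radians((yaw-np.degrees(w)+180)%360-180),3),'F',o['force'])
E
python3 to.py 0.5945 0.181 0.22 -11
```

```text
[0.55256057 0.04220084 0.30075177] [-1.79963413e+02 -7.54824242e-02 -8.74224202e+00] shift cm 2.04 -14.36 8.08 turn 0.039 F [ 0.26063212 -0.88068725  0.51930238]
```

Emit:
carry_out(translation=[[0.5, -4, 0], [1, -8, 2], [1.6, -12, 4], [2.0, -14, 6], [2.0, -14.3, 8]], turn=[0.01, 0.02, 0.03, 0.04, 0.04], gripper=[0.6, 0.6, 0.6, 0.6, 0.6])

```text
time_s: 15.65
tool_pos: [0.5936, 0.1798, 0.2187]
tool_rot: [180.0, -0.0, -10.9]
force: [1.0, -0.4, 0.7]
grip_width: 0.0521
```

Emit:
carry_out(translation=[[0, 0, 0], [0, 0, 0]], turn=[0, 0], gripper=[0.6, 0.6])

```text
time_s: 15.9
tool_pos: [0.594, 0.177, 0.2208]
tool_rot: [-180.0, -0.1, -11.2]
force: [0.4, 0.5, 1.2]
grip_width: 0.0523
```

```bash
python3 snap.py 7 wrist; python3 to.py 0.5945 0.181 0.086 -11
```

```text
wrist 15.9 [0.59403175 0.17697542 0.22075015] [-1.79989758e+02 -7.11675742e-02 -1.11555552e+01] [0.44517905 0.48948485 1.22642746] 0.05226693349974917 [-39.9  15.6  25.3  89.5  -6.8  76.4 -25. ]
[0.59419737 0.17730607 0.22111062] [-1.79952189e+02 -1.02626567e-01 -1.11374363e+01] shift cm -0.04 -0.37 13.51 turn -0.002 F [ 0.71921555 -0.13371722 -0.49430622]
```

View pics/wrist7.png

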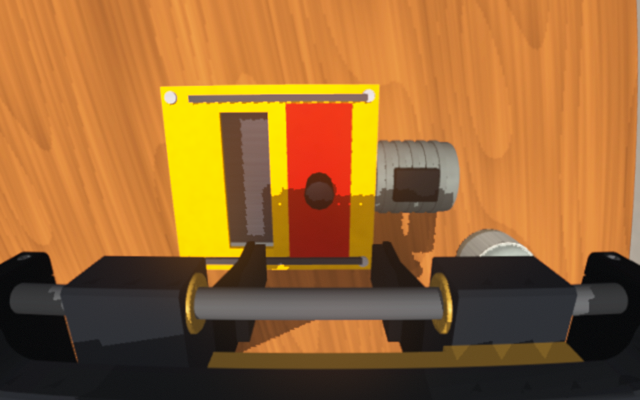

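The knob's top shows at about (320,188), level with the jaw centre line across. I'll check its position before descending.

```bash
python3 - <<'E'
from m import *
import json
crop('pics/w7c.png','pics/wrist7.png',270,95,370,265,4)
c=json.load(open('pics/wrist7.json'))
print(back(c,[(320,190)],.1045), proj(c,[(.5945,.181,.1045),(.5945,.181,.0665)]))
L=[(.028,.07,.0665),(.028,-.07,.0665),(-.028,-.07,.0665),(-.028,.07,.0665)]
print(fit(c,np.array([(349.5,104),(287,104)]),[L[0],L[3]],[.59,.18,-.19]))
E
```

```text
[[0.59712782 0.18598029 0.1045    ]] [[317.93622644 196.6705691 ]
 [317.96059528 185.24267181]]
(array([ 0.59471274,  0.18074339, -0.19542529]), np.float64(1.605295507762064))
```

View pics/w7c.png

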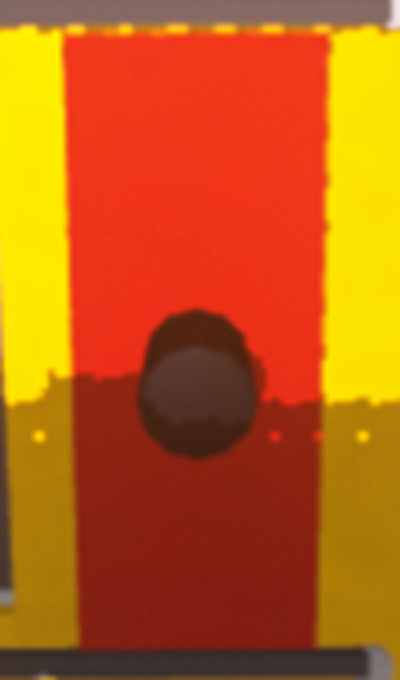

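The knob top's centre is at (319.5, 195.4), within 1–2 px of the predicted point. I'll descend and grip it.

Emit:
carry_out(translation=[[0, -0.4, 2], [0, -0.4, 5], [0, -0.4, 8], [0, -0.4, 11], [0, -0.4, 13.4]], turn=[0, 0, 0, 0, 0], gripper=[0.6, 0.6, 0.6, 0.6, 0.6])

```text
time_s: 16.58
tool_pos: [0.5934, 0.1827, 0.0835]
tool_rot: [180.0, 0.1, -11.0]
force: [0.4, -0.0, -0.2]
grip_width: 0.052
```

Emit:
carry_out(translation=[[0, 0, 0], [0, 0, 0], [0, 0, 0], [0, 0, 0], [0, 0, 0]], turn=[0, 0, 0, 0, 0], gripper=[0.6, 0.4, 0.2, 0.2, 0.2], squeeze=10)

```text
time_s: 17.2
tool_pos: [0.5949, 0.1831, 0.0866]
tool_rot: [-179.9, -0.1, -11.0]
force: [0.9, 0.4, 1.9]
grip_width: 0.0237
```

```bash
python3 to.py 0.5945 0.181 0.086 -11
```

```text
[0.59493874 0.1830801  0.08657911] [-1.79945149e+02 -8.73614724e-02 -1.09989307e+01] shift cm -0.0 0.21 0.06 turn 0.0 F [0.93155921 0.39826789 1.92035726]
```

Emit:
carry_out(translation=[[-0.6, 0, 0], [-1.6, 0, 0], [-2.6, 0, 0], [-3.6, 0, 0], [-4.6, 0, 0]], turn=[0, 0, 0, 0, 0], gripper=[0.2, 0.2, 0.2, 0.2, 0.2])

```text
time_s: 17.82
tool_pos: [0.5489, 0.192, 0.0865]
tool_rot: [-180.0, -0.1, -11.0]
force: [2.6, 0.3, 5.0]
grip_width: 0.0236
```

Emit:
carry_out(translation=[[-0.6, 0, 0], [-1.1, 0, 0], [-1.5, 0, 0], [-1.7, 0, 0], [-1.7, 0, 0]], turn=[0, 0, 0, 0, 0], gripper=[0.2, 0.2, 0.2, 0.2, 0.2])

```text
time_s: 18.45
tool_pos: [0.5325, 0.1952, 0.0865]
tool_rot: [-179.9, -0.1, -11.0]
force: [1.3, -0.7, 6.0]
grip_width: 0.0236
```

```bash
python3 to.py 0.5321 0.1933 0.086 -11
```

```text
[0.53254883 0.19518197 0.08648424] [-1.79948655e+02 -6.85080399e-02 -1.09822417e+01] shift cm -0.01 0.19 0.05 turn 0.0 F [ 1.30425639 -0.72261614  6.00344004]
```

Emit:
carry_out(translation=[[-0.1, 0, 0], [-0.2, 0, 0], [-0.2, 0, 0]], turn=[0, 0, 0], gripper=[0.2, 0.2, 0.2])

```text
time_s: 18.82
tool_pos: [0.5325, 0.1952, 0.0865]
tool_rot: [-179.9, -0.3, -11.0]
force: [6.9, -0.9, 2.4]
grip_width: 0.0234
```

The tool stopped moving and the force rose to 7 N, so the shutter is at its stop. I'll relax, release and retreat upward.

Emit:
carry_out(translation=[[0.1, 0, 0], [0.1, 0, 0], [0.1, 0, 0], [0.1, 0, 0], [0.1, 0, 0]], turn=[0, 0, 0, 0, 0], gripper=[0.2, 0.35, 0.5, 0.6, 0.6])

```text
time_s: 19.45
tool_pos: [0.5306, 0.1951, 0.0852]
tool_rot: [180.0, 0.1, -11.0]
force: [-0.1, -0.1, -0.3]
grip_width: 0.0493
```

Emit:
carry_out(translation=[[0, 0, 0], [0, 0, -2], [0, 0, -6], [0, 0, -10], [0, 0, -14]], turn=[0, 0, 0, 0, 0], gripper=[0.6, 0.6, 0.6, 0.6, 0.6])

```text
time_s: 20.08
tool_pos: [0.5312, 0.195, 0.2271]
tool_rot: [-180.0, 0.0, -11.0]
force: [1.3, 0.7, -0.2]
grip_width: 0.0517
```

Emit:
carry_out(translation=[[0, 0, -2], [0, 0, -4], [0, 0, -4], [0, 0, -4]], turn=[0, 0, 0, 0], gripper=[0.6, 0.6, 0.6, 0.6])

```text
time_s: 20.58
tool_pos: [0.531, 0.195, 0.2648]
tool_rot: [180.0, 0.1, -11.0]
force: [0.6, 0.8, -0.5]
grip_width: 0.0516
```

```bash
python3 snap.py 8 wrist side top; python3 -c "
from h import *
crop('pics/s8c.png','pics/side8.png',230,150,390,310,4)"
```

```text
wrist 20.575 [0.53101002 0.19498522 0.26477811] [ 1.79955219e+02  6.10018010e-02 -1.09972848e+01] [ 0.55815403  0.84803082 -0.52391395] 0.05157380618935789 [-44.9   7.3  24.4  93.3  -3.1  80.1 -31.2]
side 20.625 [0.53086201 0.19496075 0.26450253] [ 1.79935710e+02  8.77760563e-02 -1.10002721e+01] [-0.07640097 -0.62987615  0.44572714] 0.052131817620859555 [-44.9   7.3  24.4  93.3  -3.1  80.1 -31.2]
top 20.675 [0.53086094 0.19496242 0.26447224] [ 1.79928900e+02  9.28715216e-02 -1.10006666e+01] [-0.02144163 -0.75996118 -0.23219518] 0.052385243109199606 [-44.9   7.3  24.4  93.3  -3.1  80.1 -31.2]
```

View pics/wrist8.png

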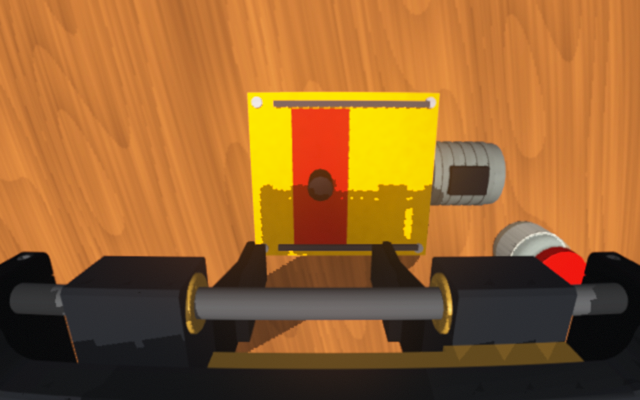

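View pics/s8c.png

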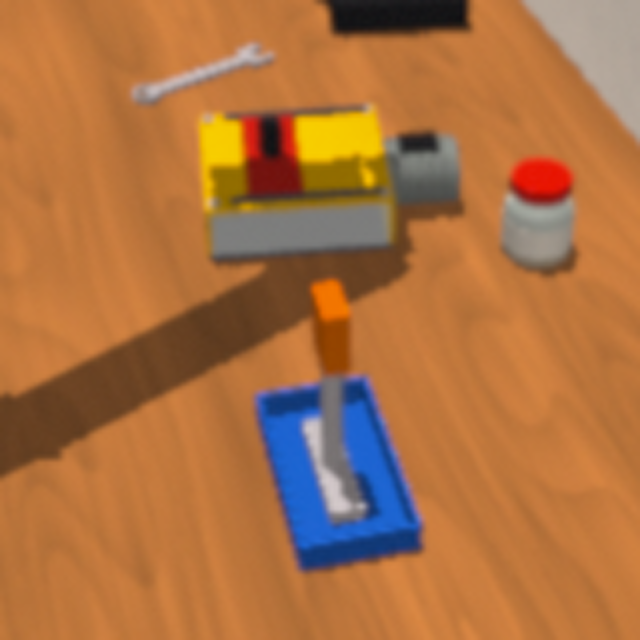

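View pics/top8.png

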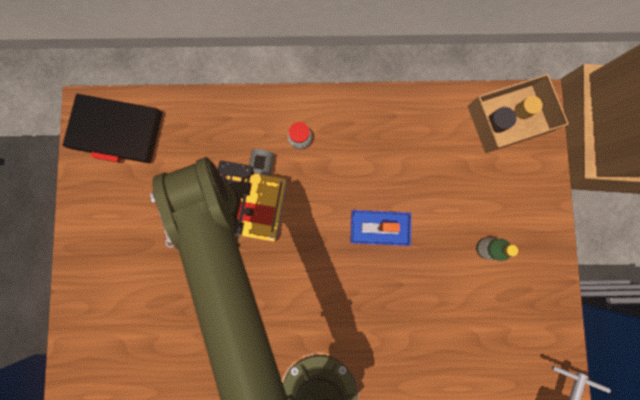

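The shutter (292–349 px) now covers the slot and the key stands upright in the tray. I'll do a quick numeric check, then hand in.

```bash
python3 - <<'E'
from m import *
import json
from cell import sign_off
c=json.load(open('pics/wrist8.json'))
s=back(c,[(292.5,109),(349,109)],.0665); g=back(c,[(248,93.5),(439.5,94)],.062)
x=np.array([np.cos(np.radians(-11)),np.sin(np.radians(-11)),0])
gc=(g@x).mean()-.0225; print('shutter centre guard x mm',1000*((s@x).mean()-gc),'width',1000*np.ptp(s@x),1000*np.ptp(g@x))
ct=json.load(open('pics/top8.json'))
crop('pics/t8c.png','pics/top8.png',345,205,415,250,8)
print('grip top', back(ct,[(390,227.5)],.195))
print(telemetry.get_obs()['time_s'])
E
```

```text
shutter centre guard x mm 0.08435075934920544 width 54.083607672563375 184.7716713930641
grip top [[ 0.47611063 -0.19213482  0.195     ]]
20.725
```

View pics/t8c.png

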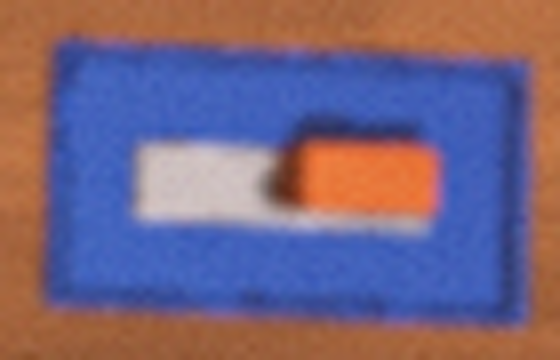

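The shutter centre is 0.1 mm from the slot's centre, so it is closed. The grip top measures (0.476, −0.192), about 4 mm from the tray centre, so the key is upright and centred. The robot is clear of everything.

```bash
python3 -c "
from cell import sign_off
print(sign_off())"
```

```text
the job is handed in; nothing more can be done
None
```

The job is done and handed in at about 20.7 s of the 61 s allowed; no verdict came back.

**What I did:**
- I gripped the key, raised it 8 mm and turned it about 60° inside the guard. After a 2 mm shift to centre it in the slot, I lifted it straight out.
- I lowered it into the tray until it touched the floor (about 10 N), released it, then pulled the shutter by its knob to the stop (about 7 N).

**Last checks:**
- **Lift:** in the readings taken during the lift, the wrist force showed little more than the key's weight.
- **Key:** it stands upright on its foot, with the top of its grip about 4 mm from the tray's centre.
- **Shutter:** its centre measures 0.1 mm from the slot's centre, so it is fully closed.
- **Bystanders:** the grease jar and oil bottle look unmoved from above, and the spanner looks untouched in the side view. I judged all three by eye.
- **Robot:** the gripper is clear of everything.

No check failed. The only disagreement was the camera fits for the key and guard, which differed by 2–3 mm (up to 4° for the key). I settled the slot alignment with a close wrist view before lifting.

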